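Clamp the foot block, then rock its tight foot loose and hold it for the glue

TASK

A turned foot has been dry-fitted and its tenon sits tight in the block that lies in the gluing jig. Press the cam clamp's lever fully down so that the block is held in the jig; then take the foot by its head and, while easing it up, rock it side to side along the block's length (first away from the clamp, then towards it, and so on) until the tenon comes free, without lifting or shifting the block. Finish while still holding the foot upright, its tenon just clear of the mortise and straight above it, ready for the glue.

Things in the scene. Friction and masses are not known exactly. Their poses are not given: they have to be found in the camera images.
- jig: ply gluing board, fixed, 100 x 236 x 12 mm with a back fence, an end stop at its left and a steel cam clamp on a riser at its right. Origin on the table, near the middle; x away from the robot, y left along the board, z up. A clock hood stands 75 to 90 mm beyond its origin (365 mm tall, reaching further left): close the fingers along y; leaning the wrist towards the robot clears it best.
- clamp_lever (a joint): angle of the clamp's lever: 0 = fully down, level, lobe on the block (it then locks); about 0.6 to 1.1 rad = open, raised. Its pin lies along the jig's x, 62 mm above the table at (4, 9) mm in the jig's frame; the lever, 88 mm long with a black rubber grip 17 mm thick, points from it to the jig's -y and swings up. Pressing it down takes about 4 to 8 N; it stays where it is left.
- lever_grip (a point): point on the upper side of the lever's rubber grip: 65 mm along the lever from its pin and 10.5 mm above the lever's line through the pin (both turn with the lever)
- foot_block: loose dark wooden block 66 x 112 x 34 mm lying on the board between fence, end stop and riser; origin at the centre of its underside, axes as the jig's. Unclamped it lifts with the foot; clamped, at its right end only, a hard straight pull on the foot (over some 20 N) still tips its left end up off the board.
- mortise (a point): centre of the mortise's mouth, in the block's top face 46 mm above the table, 32 mm left (+y) of the block's centre; axes as the block's. The mortise is 27 mm deep, 12 mm across x (springy cheeks that squeeze the tenon) and 29 mm along y, so the seated tenon has 4 mm of play at each end along y.
- foot: turned mahogany foot in the mortise: stem 24 mm thick, 30 mm high, on it a round head 40 mm wide, 22 mm high; origin at the stem's lower end (its shoulder), z up. Straight up it needs about 30 to 50 N; rocked some 8 degrees each way about the jig's x while raised 1 to 2 mm a swing, it walks out with about 10 N. The similar foot on the bench is not used.
- foot_top (a point): centre of the foot's flat top, 52 mm above its shoulder; z along the foot's axis
- tenon_tip (a point): centre of the lower end of the foot's tenon (12 x 21 mm, 24 mm long), 24 mm below the shoulder; seated it is 24 mm below the mortise's mouth
Things that resemble listed ones, but are neither listed nor needed, are in the scene too. What is shaped like the foot but red is not meant.

How it is judged (in metres and radians):
On the way, in this order (a step that is already met when the one before it is completed fails the run):
1. the clamp's lever is pressed fully down, with the foot still seated (value of joint clamp_lever below 0.08 rad and z of tenon_tip in the frame of mortise below -0.018 m), for 0.2 s.
2. the foot, still deep in its mortise, leans away from the clamp (angle between foot's own z axis and vertical above 0.045 rad and y of foot_top in the frame of mortise above 0.002 m and z of tenon_tip in the frame of mortise below -0.01 m).
3. then, still in its mortise, it leans towards the clamp (angle between foot's own z axis and vertical above 0.045 rad and y of foot_top in the frame of mortise below -0.002 m and z of tenon_tip in the frame of mortise below -0.006 m).
At the end, for the whole second after the job is handed in: the lever is fully down (below 0.08 rad); the fingers hold the foot still and upright (within 8 degrees), nothing else touching it; the tenon's lower end is 2 to 30 mm above the mortise's mouth and within 12 mm of its centre from above (value of joint clamp_lever below 0.08 rad and z of tenon_tip in the frame of mortise between 0.002 and 0.03 m and horizontal distance between tenon_tip and mortise below 0.012 m and angle between foot's own z axis and vertical below 0.14 rad and contact force between the fingers and foot above 1 N and contact force between foot and foot_block below 0.1 N and contact force between foot and jig below 0.1 N and linear speed of foot below 0.02 m/s); the arm keeps its last pose, push and grip.
It fails at once if the block's mortise end is lifted or shifted more than 6 mm (distance of mortise from where it was at the start of the episode above 0.006 m).
It also fails if it takes over 72 s, if anything falls off the work surface, if the arm or the gripper's body presses on something with over 40 N, if the wrist force passes 120 N, or if a joint passes its speed limit or range.

ROBOT

A 6-joint arm with a two-finger parallel gripper is mounted at the origin on a cart in front of the work surface, level with it; the furniture and walls round the work are solid. World frame = base frame: x ahead of the robot, y to its left, z up, the work surface at z = 0. Lengths are in mm, angles in rad, forces in N, time in s.
With the tool pointing down it reaches from about 400 to 925 mm from the base axis. Payload 12.5 kg.
Tool frame: the origin (TCP) lies midway between the tips of the shut fingers; the grasp point (between the pads) lies 19 mm behind it (env.pinch_z is the z of the grasp point in the tool frame, in mm); z points along the fingers, y is the line along which they close (so a half turn about z gives the same grasp; the last joint's range is limited). The gripper opens to 95 mm and grips with 3 to 60 N. Pads are 20 mm wide; open, the fingers measure 119 mm over their backs; the gripper's body (75 mm by 180 mm) begins 59 mm behind the grasp point.
Start: joints at [1.204, 0.491, 1.559, -0, 1.092, -0.106], TCP at [161.141, 603.888, 214.661] pointing down, gripper open.
Joint ranges: [-3.1, 3.1], [-0.84, 2.19], [0.05, 2.79], [-1.13, 4.28], [0.06, 2.93], [-2.69, 2.69]. Speed limits (rad/s): [2.22, 2.22, 2.79, 3.14, 3.14, 3.14].

INTERFACE

Orientations are given as [roll, pitch, yaw] about the fixed x, y, z axes, in that order (R = Rz(yaw) Ry(pitch) Rx(roll)).
In Python, from cell import env, eyes gives the robot as it stands.
- The arm moves only by the shell command python3 -m inch 'ROWS'. ROWS is JSON, a list of rows, each a list of 3 entries, a list of its own where there are three numbers: the shift along the tool's x, y, z in units of 60 mm (1.0 is 60 mm), then the turn about the tool's z in units of 5 degrees (1.0 is 5 degrees), then the closure, from -1 (fully open) to 1 (shut). In form: [[[tx, ty, tz], turn, claw], ...]. A call has exactly 10 rows; each row shifts and turns the commanded pose from where the row before left it, along the tool's axes as they then stand; what a row does not reach is not made up. A row lasts 1/8 s, in which the tool goes at most 62.5 mm and 10.7 degrees, less where a joint would pass 70% of its speed; a pose out of reach is approached as far as the arm can. A call is refused whole if a number of a shift passes 1 or a number of a turn 1, either way. A call with a gripper value outside its range is refused whole. The fingers move at their own pace and stop on an object; the grip force is fixed at half the most. Time passes only in rows, so rows that do not move let the fingers close, or fill a call up. It gives the time, the measured TCP pose, the force, the opening and the grip force at its end, in the units of the state.
- env.state(): the state, without advancing time (a new reading comes with each control period).
- eyes.read_camera(name): name is "scene" or "top" or "wrist"; returns a dict with "pixels" (384x512x3 uint8, red, green, blue), "fx", "fy", "cx", "cy" (pixels), "distortion" ([k1, k2, p1, p2, k3] as OpenCV has them; the pictures are not rectified), "extrinsics" (4x4, takes a point from world to camera coordinates). Camera axes: x right, y down, z forward; pixel columns grow to the right and rows downward; lengths in mm; the calibration is good to about 2 mm. A picture is of the moment at which its call begins. There is no depth.
- env.job_done(): hands the job in; it is judged then, once.
Trained networks look in a picture, given as the dict that the camera call returned (one of the last four; its "shot" number tells which), for a name from the list of things; names that differ only in an ending like _2 or _b are one class to them, and where a whole thing is asked for, a point or a joint stands for the part that bears it (a point fixed in the world has none). Each returns a list of dicts, best first, with "score" (0 to 1); they miss things now and then, are a little off and sometimes report something else, mostly with a low value. They report only what shows in the picture. A call takes as long as a camera call. They do not tell look-alikes from the thing itself.
- eyes.boxes_of(name, picture): "centre" ([row, column] in pixels, amid what is visible of it).
- eyes.cut_out(name, picture): "mask" (384x512 bool, what is visible of it) and "centre" ([row, column] in pixels, amid what is visible of it).
- eyes.spot_point(name, picture): "centre" ([row, column] in pixels: a listed point, or the origin of a listed thing).
The state is a dict: "t": time; "joints": joint angles; "qvel": joint speeds; "tau": joint torques, N m; "eef_pos": TCP position; "tcp_rot": TCP orientation; "ft_force": force on the tool from outside, world axes, zero at the start; "moment": the same for the moment, N m; "opening": opening from 0.0 (shut) to 1.0 (fully open); "grip_force": force on a finger pad.
Only numpy, scipy, OpenCV 4.12 (cv2) and the standard library are available. Lean on these libraries where they do the work, as an engineer would, in place of code of your own. Each camera call takes 0.05 s, during which the arm holds its last target. There are 200 camera calls.

## Working session

There is one attempt and no reset: what is moved stays moved. The work goes in short steps, Python scripts to look and compute and a shell command to move; the robot and the scene stay as the last step left them, time stands still between calls to the robot, and variables do not carry over. Pictures are saved under pics/ and viewed, at most 10 in all, crops included, and the job is handed in when it is done.

```bash
mkdir -p pics; ls
cat > h.py <<'E'
import numpy as np,cv2
from cell import env,eyes
from scipy.spatial.transform import Rotation as R
def ray(p,rc):
    K=np.array([[p['fx'],0,p['cx']],[0,p['fy'],p['cy']],[0,0,1.]])
    u=cv2.undistortPoints(np.array([[[rc[1],rc[0]]]],float),K,np.array(p['distortion'],float))[0,0]
    E=np.array(p['extrinsics']);d=E[:3,:3].T@np.array([u[0],u[1],1.]);c=-E[:3,:3].T@E[:3,3]
    return c,d/np.linalg.norm(d)
def onz(p,rc,z):
    c,d=ray(p,rc);return c+d*(z-c[2])/d[2]
def tri(rs):
    A=np.zeros((3,3));b=np.zeros(3)
    for c,d in rs:
        M=np.eye(3)-np.outer(d,d);A+=M;b+=M@c
    return np.linalg.solve(A,b)
def proj(p,X):
    K=np.array([[p['fx'],0,p['cx']],[0,p['fy'],p['cy']],[0,0,1.]]);E=np.array(p['extrinsics'])
    q,_=cv2.projectPoints(np.array([X],float),cv2.Rodrigues(E[:3,:3])[0],E[:3,3],K,np.array(p['distortion'],float));return q[0,0][::-1]
E
python3 - <<'E'
from h import *
np.set_printoptions(precision=1,suppress=True)
P={n:eyes.read_camera(n) for n in('scene','top','wrist')}
cv2.imwrite('pics/a.png',np.hstack([cv2.cvtColor(P[n]['pixels'],cv2.COLOR_RGB2BGR) for n in('scene','top')])[:, :] if 0 else cv2.resize(np.hstack([cv2.cvtColor(P[n]['pixels'],cv2.COLOR_RGB2BGR) for n in('scene','top')]),(800,300)))
cv2.imwrite('pics/s.png',cv2.cvtColor(P['scene']['pixels'],cv2.COLOR_RGB2BGR))
cv2.imwrite('pics/t.png',cv2.cvtColor(P['top']['pixels'],cv2.COLOR_RGB2BGR))
for n,p in P.items():
    print(n,'cam at',ray(p,[0,0])[0])
    for nm,z in(('jig',0),('foot_block',12),('mortise',46),('foot',46),('foot_top',98),('tenon_tip',22),('lever_grip',100)):
        for o in eyes.spot_point(nm,p)[:4]: print(nm,np.round(o['score'],2),np.array(o['centre']),onz(p,o['centre'],z))
print(env.state(),env.pinch_z)
E
```

```text
pics
scene cam at [ -78.2 -535.7  517.8]
jig 0.9 [253.2 301.7] [405.8 -89.9   0. ]
foot_block 0.76 [234.9 283.1] [407.9 -27.9  12. ]
foot_block 0.46 [198.4 277.9] [505.   99.2  12. ]
mortise 0.69 [214.6 275. ] [413.1   6.8  46. ]
mortise 0.36 [198.6 275.3] [460.3  59.7  46. ]
foot 0.69 [217.9 277. ] [407.7  -6.1  46. ]
foot 0.59 [209.4 238.9] [362.8  74.9  46. ]
foot_top 0.95 [194.1 233. ] [341.5  66.   98. ]
foot_top 0.87 [175.6 248.3] [421.7 115.2  98. ]
foot_top 0.6 [196.4 277. ] [410.   -1.2  98. ]
tenon_tip 0.9 [219.8 238.1] [357.   70.8  22. ]
tenon_tip 0.78 [224.9 275.5] [410.7   1.4  22. ]
tenon_tip 0.74 [204.3 245.4] [411.8 114.9  22. ]
lever_grip 0.74 [212.1 312.3] [421.7 -95.2 100. ]
top cam at [338.6  40.7 920.5]
jig 0.85 [203.1 303.5] [404.2 -89.5   0. ]
foot_block 0.78 [199.9 282.1] [410.8 -38.5  12. ]
mortise 0.81 [195.1 268. ] [418.7  -4.3  46. ]
foot 0.86 [185.2 203.9] [440.7 137.5  46. ]
foot 0.64 [212.5 217.1] [380.3 107.8  46. ]
foot 0.54 [199.6 269.8] [408.7  -8.2  46. ]
foot_top 0.85 [184.1 201.3] [436.9 137.2  98. ]
foot_top 0.83 [213.5 217.4] [375.7 103.2  98. ]
foot_top 0.65 [196.2 271.2] [411.7  -8.3  98. ]
lever_grip 0.48 [202.9 320.1] [ 397.5 -110.2  100. ]
wrist cam at [ 97.  619.7 383.4]
{'t': 1.2, 'joints': array([ 1.2,  0.5,  1.6, -0. ,  1.1, -0.1]), 'qvel': array([-0.,  0., -0.,  0.,  0.,  0.]), 'tau': array([ -0. , -61.2, -25.8,   0.1,   0. ,  -0. ]), 'eef_pos': array([161.2, 603.9, 214.7]), 'tcp_rot': array([3.1, 0. , 2.9]), 'ft_force': array([ 0.1,  0.3, -0.1]), 'moment': array([-0. , -0. ,  0.1]), 'grip_force': 0.0, 'opening': 0.9987377161888226} -18.8
```

Run:
```python
import cv2,numpy as np
s=cv2.imread('pics/s.png');t=cv2.imread('pics/t.png')
a=cv2.resize(s[110:310,180:380],(600,600),interpolation=2);cv2.imwrite('pics/sc.png',a)
a=cv2.resize(t[130:270,180:360],(771,600),interpolation=2);cv2.imwrite('pics/tc.png',a)
```

```text
(no output)
```

View pics/sc.png

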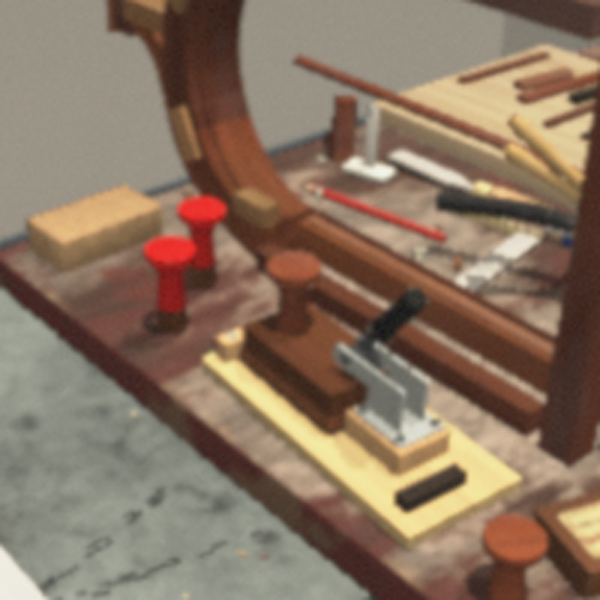

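View pics/tc.png

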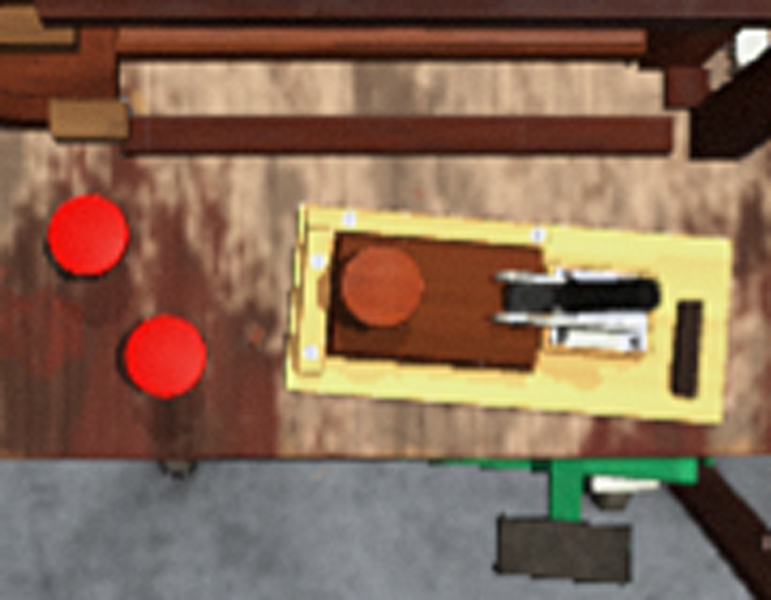

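View pics/s.png

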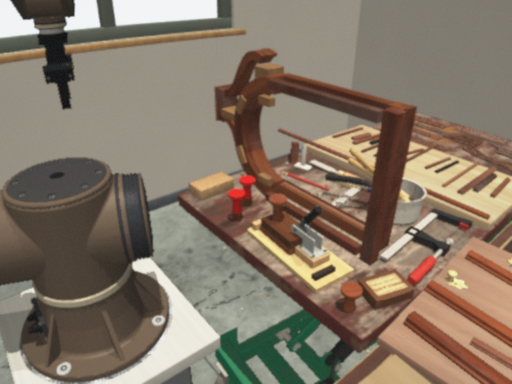

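Run:
```python
from h import *
from scipy.optimize import least_squares
np.set_printoptions(precision=2,suppress=True)
P={n:eyes.read_camera(n) for n in('scene','top')}
t=P['top'];s=P['scene']
C=[onz(t,[130+y/4.283,180+x/4.283],12) for x,y in((302,206),(731,238),(721,423),(288,388))]
print('corners',np.array(C),'mean',np.mean(C,0))
for a,b in((0,1),(3,2)):
    d=C[a]-C[b];print('yaw',np.degrees(np.arctan2(-d[0],d[1])),np.linalg.norm(d))
S=[onz(s,[110+y/3,180+x/3],12) for x,y in((205,357),(412,541),(520,478))]
print('scene corners',np.array(S)); d=S[0]-S[1];print('yaw',np.degrees(np.arctan2(-d[0],d[1])),np.linalg.norm(d))
print('top',tri([ray(t,[196.2,271.2]),ray(s,[196.4,277.])]))
for nm in('foot_top','lever_grip','foot_block','jig','mortise'):
    for p in(s,t): print(nm,[(round(o['score'],2),np.round(o['centre'],1)) for o in eyes.spot_point(nm,p)[:4]])
g=tri([ray(t,[202.9,320.1]),ray(s,[212.1,312.3])]);print('grip',g)
for nm in('clamp_lever','foot'):
  for p in(s,t):
    for o in eyes.cut_out(nm,p)[:4]:
        ys,xs=np.nonzero(o['mask']);print(nm,round(o['score'],2),o['centre'],ys.min(),ys.max(),xs.min(),xs.max())
q=env.state();print(q['eef_pos'],q['tcp_rot'],env.pinch_z)
```

```text
corners [[ 461.21   34.14   12.  ]
 [ 444.19 -198.8    12.  ]
 [ 344.06 -191.04   12.  ]
 [ 363.4    41.62   12.  ]] mean [403.21 -78.52  12.  ]
yaw -4.17859612920628 233.55508218967785
yaw -4.753522534220743 233.46942218237945
scene corners [[ 361.54   38.3    12.  ]
 [ 340.24 -196.56   12.  ]
 [ 438.29 -201.2    12.  ]]
yaw -5.181481909459137 235.8218216468867
top [409.16  -6.3  100.92]
foot_top [(0.74, array([176.8, 248.4])), (0.63, array([189.9, 234.8])), (0.53, array([198. , 278.1]))]
foot_top [(0.77, array([213.1, 215.6])), (0.6, array([197.9, 269.8])), (0.51, array([182.4, 198.4]))]
lever_grip [(0.64, array([209.6, 312. ]))]
lever_grip [(0.75, array([200.7, 319.1]))]
foot_block [(0.97, array([235.3, 284.6]))]
foot_block []
jig [(0.6, array([252.6, 297.1]))]
jig [(0.83, array([204.3, 302.6]))]
mortise [(0.86, array([212.5, 276.7]))]
mortise [(0.67, array([196.8, 267.1]))]
grip [ 399.24 -109.94  115.73]
clamp_lever 0.79 [217.6, 308.6] 206 233 297 321
clamp_lever 0.59 [197.8, 318.6] 194 204 299 335
foot 0.9 [204.5, 275.9] 194 221 268 286
foot 0.65 [186.2, 247.0] 175 206 239 254
foot 0.43 [216.8, 312.7] 206 232 297 321
foot 0.64 [196.6, 268.0] 188 207 260 278
foot 0.63 [184.8, 202.3] 176 194 191 209
[161.13 603.88 214.64] [ 3.14 -0.    2.88] -18.8
```

```bash
python3 -m inch '[[[0,0,0],-1,1],[[0,0,0],-1,1],[[-0.8,0,0],0,1],[[-0.8,0,0],0,1],[[-0.8,-0.3,0],0,1],[[-0.8,-0.3,0],0,1],[[-0.8,-0.3,0],0,1],[[0,-0.9,0],0,1],[[0,-0.9,0],0,1],[[0,-0.9,0],0,1]]'
```

```text
t: 3.25
eef_pos: [381.4, 366.3, 214.6]
tcp_rot: [3.141, 0.0, 3.055]
ft_force: [0.6, 0.1, 1.0]
opening: 0.024
grip_force: 0.0
```

```bash
python3 -m inch '[[[-0.125,-0.9,0],0,1],[[-0.125,-0.9,0],0,1],[[-0.125,-0.9,0],0,1],[[-0.125,-0.9,0],0,1],[[-0.125,-0.9,0],0,1],[[-0.125,-0.9,0],0,1],[[-0.125,-0.9,0.2],0,1],[[-0.125,-0.9,0.2],0,1],[[-0.125,-0.75,0.2],0,1],[[0,0,0],0,1]]'
python3 - <<'E'
from h import *
np.set_printoptions(precision=1,suppress=True)
w=eyes.read_camera('wrist');s=eyes.read_camera('scene')
cv2.imwrite('pics/w1.png',cv2.resize(np.hstack([cv2.cvtColor(x['pixels'],cv2.COLOR_RGB2BGR) for x in(w,s)]),(800,300)))
for nm,z in(('lever_grip',115),('mortise',46),('foot_top',98),('foot_block',12),('jig',0)):
    print(nm,[(round(o['score'],2),np.array(o['centre']),onz(w,o['centre'],z)) for o in eyes.spot_point(nm,w)[:4]])
o=eyes.spot_point('lever_grip',s)
if o: print(o[0]['centre'])
print(env.state()['eef_pos'])
E
```

```text
t: 4.5
eef_pos: [407.7, -115.4, 178.0]
tcp_rot: [3.141, -0.001, 3.051]
ft_force: [0.4, 0.5, 0.1]
opening: 0.002
grip_force: 0.0
lever_grip [(0.87, array([196. , 261.1]), array([ 404.3, -109.2,  115. ]))]
mortise [(0.89, array([174.6, 358.8]), array([408.5,  -1.8,  46. ]))]
foot_top [(0.92, array([139. , 477.3]), array([374.7,  82.1,  98. ])), (0.75, array([187.4, 378. ]), array([410.4,  -3.4,  98. ]))]
foot_block [(0.95, array([168.9, 319.5]), array([404.9, -36.3,  12. ]))]
jig [(0.66, array([165.1, 274.5]), array([397.5, -88.7,   0. ]))]
[209.1, 314.2]
[ 407.9 -112.3  178.9]
```

View pics/w1.png

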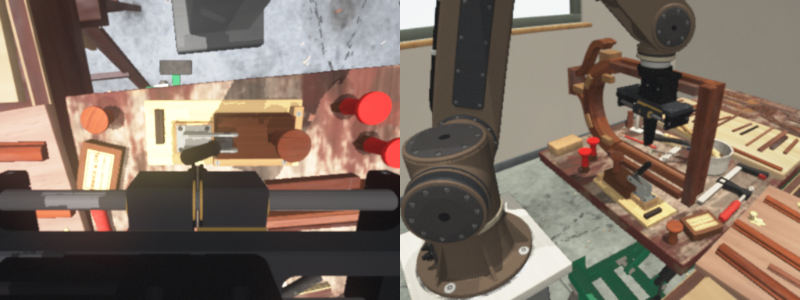

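```bash
python3 -m inch '[[[0,-0.07,0.1],0,1],[[0,-0.07,0.1],0,1],[[0,0,0.1],0,1],[[0,0,0.1],0,1],[[0,0,0.1],0,1],[[0,0,0.1],0,1],[[0,0,0.1],0,1],[[0,0,0.1],0,1],[[0,0,0.07],0,1],[[0,0,0.07],0,1]]'
```

```text
t: 6.15
eef_pos: [408.8, -128.0, 126.6]
tcp_rot: [-3.129, 0.008, 3.061]
ft_force: [-35.7, -57.2, 75.2]
opening: 0.06
grip_force: 57.0
```

```bash
python3 -m inch '[[[0,0,-0.3],0,1],[[0,0,-0.3],0,1],[[0,0,-0.2],0,1],[[0,0,0],0,1],[[0,0,0],0,1],[[0,0,0],0,1],[[0,0,0],0,1],[[0,0,0],0,1],[[0,0,0],0,1],[[0,0,0],0,1]]'
python3 - <<'E'
from h import *
np.set_printoptions(precision=1,suppress=True)
P={n:eyes.read_camera(n) for n in('scene','top','wrist')}
cv2.imwrite('pics/w2.png',np.hstack([cv2.resize(cv2.cvtColor(P['scene']['pixels'][180:270,260:350],cv2.COLOR_RGB2BGR),(400,400)),cv2.resize(cv2.cvtColor(P['wrist']['pixels'][120:270,190:340],cv2.COLOR_RGB2BGR),(400,400))]))
print(env.state())
E
```

```text
t: 7.4
eef_pos: [407.1, -121.4, 170.2]
tcp_rot: [3.142, 0.0, 3.055]
ft_force: [-0.5, 1.0, 0.2]
opening: 0.007
grip_force: 0.0
{'t': 7.55, 'joints': array([-0.4,  0.3,  2.1,  0. ,  0.8, -1.9]), 'qvel': array([ 0.,  0.,  0.,  0., -0., -0.]), 'tau': array([ -0. , -39.8, -19.6,  -0. ,   0.1,   0. ]), 'eef_pos': array([ 407.1, -121.4,  170.2]), 'tcp_rot': array([3.1, 0. , 3.1]), 'ft_force': array([-0.7,  0.2, -0.9]), 'moment': array([ 0.,  0., -0.]), 'grip_force': 0.0, 'opening': 0.005346094510472423}
```

View pics/w2.png

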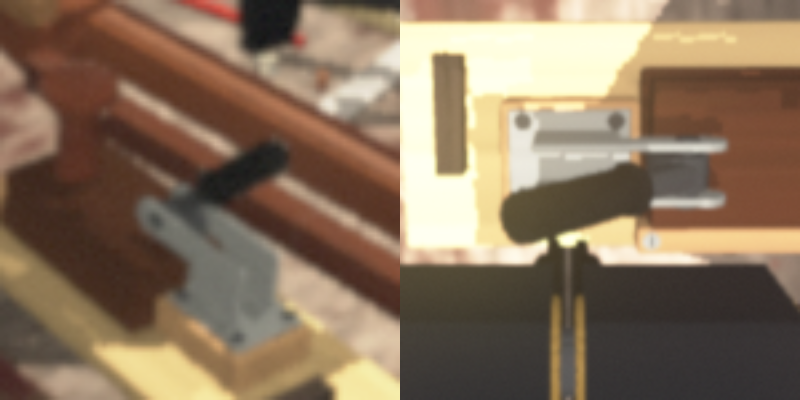

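Run:
```python
from h import *
np.set_printoptions(precision=1,suppress=True)
w=eyes.read_camera('wrist');s=eyes.read_camera('scene')
for a,b in(([200.6,235],[215.6,321.3]),([189,274],[223.9,306.8])): print(tri([ray(w,a),ray(s,b)]),tri([ray(w,a),ray(s,b)])-ray(w,a)[0])
o=eyes.spot_point('lever_grip',w),eyes.spot_point('lever_grip',s);print(o)
if all(o):print(tri([ray(w,o[0][0]['centre']),ray(s,o[1][0]['centre'])]))
for a in(0.3,0.45,0.6,0.75,0.9):
  c=np.array([409.7,-81,62]);d=np.array([-.082*np.cos(a),-.997*np.cos(a),np.sin(a)]);n=np.array([.082*np.sin(a),.997*np.sin(a),np.cos(a)])
  print(a,proj(w,c+65*d+10.5*n),proj(s,c+65*d+10.5*n),'tip',proj(w,c+88*d),proj(s,c+88*d))
```

```text
[ 401.8 -136.3  120.6] [  60.9  -19.4 -218.9]
[ 403.4 -101.6   82.7] [  62.5   15.3 -256.8]
([{'centre': [195.3, 261.8], 'score': 0.79}], [{'centre': [216.3, 316.9], 'score': 0.79}])
[ 406.  -117.   106.9]
0.3 [195.  233.6] [228.6 322.6] tip [194.1 206.5] [236.3 331.4]
0.45 [197.4 238.7] [223.7 321.2] tip [197.7 209.8] [229.8 330.3]
0.6 [199.8 245.6] [218.9 319.3] tip [201.3 215.7] [223.1 328.5]
0.75 [201.9 254.3] [214.3 317.1] tip [204.8 224.3] [216.5 326. ]
0.9 [203.8 264.5] [210.  314.4] tip [208.1 235.8] [210.2 322.9]
```

```bash
python3 -m inch '[[[0.05,0.14,0],0,1],[[0,0,0.15],0,1],[[0,0,0.15],0,1],[[0,0,0.15],0,1],[[0,0,0.15],0,1],[[0,0,0.1],0,1],[[0,0,0.1],0,1],[[0,0,0.1],0,1],[[0,0,0.05],0,1],[[0,0,0],0,1]]'
```

```text
t: 9.0
eef_pos: [404.9, -112.7, 113.1]
tcp_rot: [3.141, 0.0, 3.055]
ft_force: [0.7, 1.5, 1.5]
opening: 0.006
grip_force: 0.9
```

```bash
python3 -m inch '[[[0,0,0.05],0,1],[[0,0,0.05],0,1],[[0,0,0.05],0,1],[[0,0,0.05],0,1],[[0,-0.03,0.05],0,1],[[0,-0.03,0.05],0,1],[[0,-0.03,0.05],0,1],[[0,-0.03,0.05],0,1],[[0,0,0],0,1],[[0,0,0],0,1]]'
```

```text
t: 10.25
eef_pos: [404.8, -120.4, 89.8]
tcp_rot: [-3.141, 0.002, 3.055]
ft_force: [0.3, -1.5, 10.8]
opening: 0.006
grip_force: 4.9
```

Contact is clean at about 11 N; I'll carry on down and outward.

```bash
python3 -m inch '[[[0,-0.04,0.05],0,1],[[0,-0.04,0.05],0,1],[[0,-0.04,0.05],0,1],[[0,-0.04,0.05],0,1],[[0,-0.04,0.03],0,1],[[0,-0.04,0.03],0,1],[[0,0,0.02],0,1],[[0,0,0.02],0,1],[[0,0,0],0,1],[[0,0,0],0,1]]'
```

```text
t: 11.5
eef_pos: [403.0, -134.3, 72.1]
tcp_rot: [-3.141, 0.001, 3.055]
ft_force: [-6.9, 0.3, 22.1]
opening: 0.007
grip_force: 10.9
```

```bash
python3 -m inch '[[[0,0,0.02],0,1],[[0,0,0.02],0,1],[[0,0,0],0,1],[[0,0,0],0,1],[[0,0,-0.1],0,1],[[0,0,-0.2],0,1],[[0,0,-0.4],0,1],[[0,0,-0.5],0,1],[[0,0,-0.4],0,1],[[0,0,0],0,-1]]'
python3 - <<'E'
from h import *
np.set_printoptions(precision=1,suppress=True)
P={n:eyes.read_camera(n) for n in('scene','wrist')};w=P['wrist'];s=P['scene']
cv2.imwrite('pics/w3.png',np.hstack([cv2.resize(cv2.cvtColor(s['pixels'][180:270,260:350],cv2.COLOR_RGB2BGR),(400,400)),cv2.resize(cv2.cvtColor(w['pixels'][120:270,190:340],cv2.COLOR_RGB2BGR),(400,400))]))
o=eyes.spot_point('lever_grip',w),eyes.spot_point('lever_grip',s);print(o)
if all(o):print(tri([ray(w,o[0][0]['centre']),ray(s,o[1][0]['centre'])]))
for nm,z in(('mortise',46),('foot_top',98),('foot_block',12),('jig',0),('lever_grip',72.5)):
    print(nm,[(round(q['score'],2),np.array(q['centre']),onz(w,q['centre'],z)) for q in eyes.spot_point(nm,w)[:4]])
q=env.state();print(q['eef_pos'],q['opening'])
E
```

```text
t: 12.75
eef_pos: [403.5, -134.6, 166.2]
tcp_rot: [-3.14, 0.003, 3.055]
ft_force: [-0.9, -0.6, -0.4]
opening: 0.061
grip_force: 0.0
([{'centre': [191.8, 243.2], 'score': 0.66}], [{'centre': [239.4, 322.3], 'score': 0.8}])
[ 402.5 -144.6   69.5]
mortise [(0.88, array([183.6, 379. ]), array([412.1,  -4.6,  46. ]))]
foot_top [(0.65, array([196.3, 403.9]), array([411.6,  -5.5,  98. ]))]
foot_block [(0.81, array([179.9, 339.7]), array([412.7, -35.3,  12. ]))]
jig [(0.59, array([169.2, 293.9]), array([397.8, -86. ,   0. ]))]
lever_grip [(0.66, array([191.8, 243.2]), array([ 402.1, -144.7,   72.5]))]
[ 402.8 -134.2  164.4] 0.4302929719506165
```

View pics/w3.png

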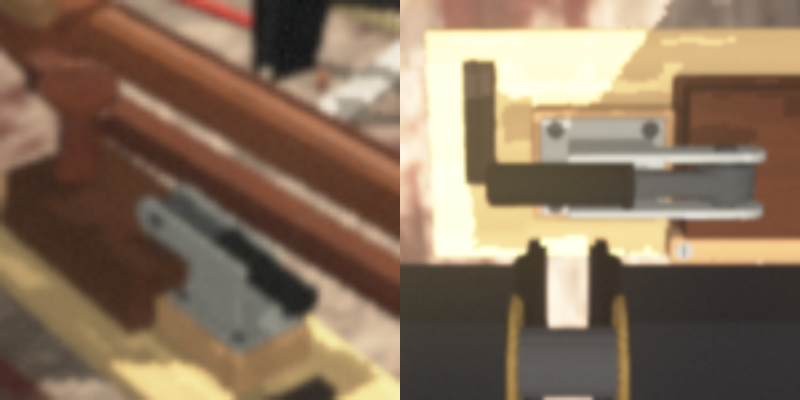

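```bash
python3 -m inch '[[[0.015,0.72,0],0,-0.4],[[0.015,0.72,0],0,-0.4],[[0.015,0.72,0],0,-0.4],[[0,0,0],0,-0.4],[[0,0,0],0,-0.4],[[0,0,0.3],0,-0.4],[[0,0,0.2],0,-0.4],[[0,0,0.1],0,-0.4],[[0,0,0],0,-0.4],[[0,0,0],0,-0.4]]'
python3 - <<'E'
from h import *
np.set_printoptions(precision=1,suppress=True)
w=eyes.read_camera('wrist');s=eyes.read_camera('scene');q=env.state();print(q['eef_pos'],q['opening'],q['ft_force'])
for nm,z in(('mortise',46),('foot_top',98)):
    print(nm,[(round(o['score'],2),np.array(o['centre']),onz(w,o['centre'],z)) for o in eyes.spot_point(nm,w)[:4]])
cv2.imwrite('pics/w4.png',np.hstack([cv2.resize(cv2.cvtColor(s['pixels'][150:240,230:320],cv2.COLOR_RGB2BGR),(400,400)),cv2.resize(cv2.cvtColor(w['pixels'][120:270,170:320],cv2.COLOR_RGB2BGR),(400,400))]))
E
```

```text
t: 14.45
eef_pos: [411.6, -5.1, 129.1]
tcp_rot: [3.142, 0.0, 3.055]
ft_force: [-0.4, 0.3, 0.3]
opening: 0.697
grip_force: 0.0
[411.6  -5.  129.2] 0.7000598148090255 [-0.4 -0.6 -1.2]
mortise [(0.66, array([196.7, 258.9]), array([414.1,  -0.8,  46. ]))]
foot_top [(0.76, array([212.4, 257.6]), array([411.9,  -2.7,  98. ])), (0.56, array([218.5, 433. ]), array([427.9, 127.2,  98. ]))]
```

View pics/w4.png

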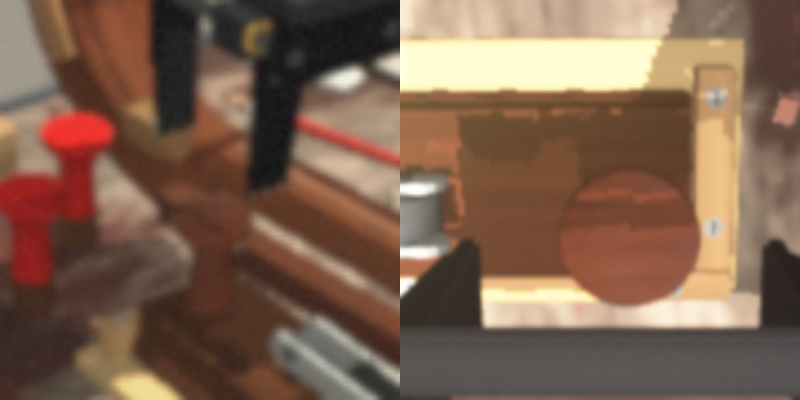

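```bash
python3 -m inch '[[[0,0.015,0.3],0,-0.4],[[0,0,0.3],0,-0.4],[[0,0,0.18],0,-0.4],[[0,0,0],0,-0.4],[[0,0,0],0,0.5],[[0,0,0],0,1],[[0,0,0],0,1],[[0,0,0],0,1],[[0,0,0],0,1],[[0,0,0],0,1]]'
```

```text
t: 15.9
eef_pos: [411.7, -3.7, 82.4]
tcp_rot: [3.141, 0.001, 3.055]
ft_force: [0.0, 5.2, 4.7]
opening: 0.393
grip_force: 30.0
```

```bash
python3 -m inch '[[[0,0.02,-0.003],0,1],[[0,0.02,-0.003],0,1],[[0,0.02,-0.003],0,1],[[0,0.02,-0.003],0,1],[[0,0.02,-0.003],0,1],[[0,0.02,-0.003],0,1],[[0,0.02,0],0,1],[[0,0.02,0],0,1],[[0,0,0],0,1],[[0,0,0],0,1]]'
python3 - <<'E'
from h import *
np.set_printoptions(precision=1,suppress=True)
s=eyes.read_camera('scene');w=eyes.read_camera('wrist');q=env.state();print(q['eef_pos'],q['opening'],q['ft_force'],q['moment'])
cv2.imwrite('pics/w5.png',np.hstack([cv2.resize(cv2.cvtColor(s['pixels'][160:240,240:320],cv2.COLOR_RGB2BGR),(400,400),interpolation=2),cv2.resize(cv2.cvtColor(w['pixels'][120:270,170:320],cv2.COLOR_RGB2BGR),(400,400))]))
E
```

```text
t: 17.15
eef_pos: [412.6, 4.2, 83.5]
tcp_rot: [-3.14, 0.001, 3.057]
ft_force: [-2.5, -17.7, 9.1]
opening: 0.396
grip_force: 30.0
[412.6   4.2  83.5] 0.3967201340267884 [ -3.2 -18.2   8.8] [-3.9  0.7 -0.1]
```

View pics/w5.png

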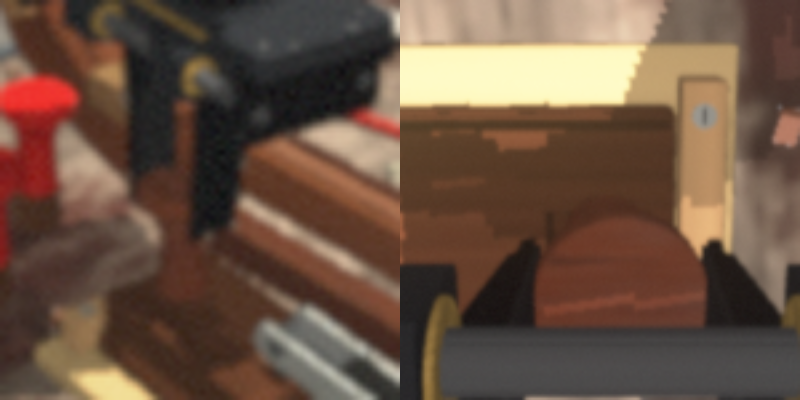

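```bash
cat > m.py <<'E'
from h import *
np.set_printoptions(precision=1,suppress=True)
s=eyes.read_camera('scene');w=eyes.read_camera('wrist');q=env.state();print(q['t'],q['eef_pos'],q['opening'],q['ft_force'],q['moment'],q['grip_force'])
for nm in('foot','foot_top','tenon_tip','mortise'):
  for p,l in((s,'s'),(w,'w')):
    print(nm,l,[(round(o['score'],2),np.array(o['centre'])) for o in eyes.spot_point(nm,p)[:3]])
def tiltline(p):
    b=p['pixels']
E
python3 -m inch '[[[0,0.02,-0.003],0,1],[[0,0.02,-0.003],0,1],[[0,0.02,-0.003],0,1],[[0,0.02,-0.003],0,1],[[0,0,0],0,1],[[0,0,0],0,1],[[0,0,0],0,1],[[0,0,0],0,1],[[0,0,0],0,1],[[0,0,0],0,1]]'; python3 m.py
```

```text
t: 18.5
eef_pos: [413.2, 8.8, 84.6]
tcp_rot: [-3.139, 0.002, 3.057]
ft_force: [-4.5, -19.8, 15.2]
opening: 0.398
grip_force: 30.0
18.6 [413.2   8.8  84.6] 0.39238645339774697 [ -4.8 -20.3  15.7] [-4.4  0.9 -0.1] 30.0052028046656
foot s [(0.8, array([211.9, 239.2])), (0.6, array([237.8, 284. ])), (0.52, array([195.1, 246.2]))]
foot w [(0.76, array([204.9, 241.5])), (0.64, array([151.2, 365.9])), (0.64, array([216.4, 410.5]))]
foot_top s [(0.82, array([178.4, 248.6])), (0.69, array([194. , 235.9])), (0.53, array([196.9, 273.6]))]
foot_top w [(0.91, array([157.7, 395.5])), (0.78, array([234. , 252.6])), (0.71, array([242.3, 452.9]))]
tenon_tip s [(0.83, array([221. , 238.8])), (0.66, array([224.9, 277.1])), (0.52, array([206.1, 245.1]))]
tenon_tip w [(0.87, array([207.1, 396.8])), (0.78, array([145.5, 354.8])), (0.62, array([200.9, 239.2]))]
mortise s [(0.89, array([212.9, 277.8]))]
mortise w [(0.92, array([208. , 236.6])), (0.55, array([206. , 240.4]))]
```

```bash
python3 -m inch '[[[0,-0.05,-0.002],0,1],[[0,-0.05,-0.002],0,1],[[0,-0.05,-0.002],0,1],[[0,-0.05,-0.002],0,1],[[0,-0.05,-0.002],0,1],[[0,-0.05,-0.002],0,1],[[0,-0.05,-0.002],0,1],[[0,-0.05,-0.002],0,1],[[0,0,0],0,1],[[0,0,0],0,1]]'; python3 m.py|head -1
```

```text
t: 20.25
eef_pos: [410.8, -12.4, 85.4]
tcp_rot: [3.14, 0.001, 3.054]
ft_force: [1.0, 16.9, 13.6]
opening: 0.397
grip_force: 30.0
20.35 [410.8 -12.4  85.3] 0.3956306543622957 [ 0.1 17.1 13.4] [ 3.6 -0.1 -0.2] 30.00414875568822
```

```bash
python3 -m inch '[[[0,-0.03,-0.003],0,1],[[0,-0.03,-0.003],0,1],[[0,0,0],0,1],[[0,0,0],0,1],[[0,0.06,-0.003],0,1],[[0,0.06,-0.003],0,1],[[0,0.06,-0.003],0,1],[[0,0.06,-0.003],0,1],[[0,0.06,-0.003],0,1],[[0,0,-0.003],0,1]]'; python3 m.py
```

```text
t: 22.0
eef_pos: [412.7, -0.6, 87.0]
tcp_rot: [-3.14, 0.002, 3.057]
ft_force: [-3.2, -17.3, 9.9]
opening: 0.402
grip_force: 30.0
22.1 [412.7  -0.6  86.9] 0.39669611812328953 [ -3.1 -16.6  12.4] [-3.7  0.5 -0. ] 30.004008994437754
foot s [(0.77, array([215. , 275.8])), (0.73, array([195.4, 246.2])), (0.55, array([211.8, 241.4]))]
foot w [(0.94, array([201.6, 252.1])), (0.89, array([218.4, 421.4])), (0.8, array([148.1, 376.8]))]
foot_top s [(0.93, array([193.4, 234.2])), (0.77, array([177. , 248.1])), (0.59, array([195.5, 276.1]))]
foot_top w [(0.87, array([156.9, 409.9])), (0.63, array([230.7, 252. ])), (0.57, array([240.8, 465.5]))]
tenon_tip s [(0.8, array([219.1, 239.1])), (0.63, array([206.7, 244.5])), (0.53, array([223.9, 275.2]))]
tenon_tip w [(0.96, array([203.5, 408.6])), (0.84, array([143.1, 364. ])), (0.69, array([196.8, 253. ]))]
mortise s [(0.65, array([215.3, 276.1])), (0.29, array([237.3, 281.5]))]
mortise w [(0.62, array([207.5, 248. ]))]
```

```bash
python3 -m inch '[[[0,0.06,-0.006],0,1],[[0,0.06,-0.006],0,1],[[0,0,-0.006],0,1],[[0,-0.06,-0.006],0,1],[[0,-0.06,-0.006],0,1],[[0,-0.06,-0.006],0,1],[[0,-0.06,-0.006],0,1],[[0,-0.06,-0.006],0,1],[[0,-0.06,-0.006],0,1],[[0,0,0],0,1]]'
```

```text
t: 23.75
eef_pos: [411.3, -12.6, 90.2]
tcp_rot: [3.14, 0.002, 3.054]
ft_force: [1.8, 17.6, 16.3]
opening: 0.392
grip_force: 30.0
```

```bash
python3 -m inch '[[[0,0.06,-0.006],0,1],[[0,0.06,-0.006],0,1],[[0,0.06,-0.006],0,1],[[0,0.06,-0.006],0,1],[[0,0.06,-0.006],0,1],[[0,0,0],0,1],[[0,-0.06,-0.006],0,1],[[0,-0.06,-0.006],0,1],[[0,-0.06,-0.006],0,1],[[0,-0.06,-0.006],0,1]]'; python3 m.py
```

```text
t: 25.0
eef_pos: [411.5, -8.8, 93.4]
tcp_rot: [3.139, 0.002, 3.054]
ft_force: [1.3, 21.3, 15.6]
opening: 0.386
grip_force: 30.5
25.1 [411.6  -9.1  93.5] 0.3868953620210444 [ 1.5 16.6 16. ] [ 3.7 -0.3 -0.1] 30.493050739831915
foot s [(0.83, array([210.7, 236.8])), (0.66, array([242.4, 323.1])), (0.62, array([218. , 277.7]))]
foot w [(0.86, array([211.6, 424.4])), (0.71, array([203.9, 259.2])), (0.62, array([150.6, 380. ]))]
foot_top s [(0.89, array([192.9, 236. ])), (0.7, array([177.5, 245.6])), (0.55, array([198.5, 275.8]))]
foot_top w [(0.98, array([233.7, 467.6])), (0.84, array([225.4, 252.4])), (0.64, array([156.2, 418.2]))]
tenon_tip s [(0.75, array([224.7, 274.3])), (0.74, array([222. , 237.4])), (0.58, array([205.5, 245.7]))]
tenon_tip w [(0.94, array([194.1, 261.4])), (0.81, array([142.4, 372.7])), (0.56, array([203.7, 414. ]))]
mortise s [(0.8, array([213.9, 275.7]))]
mortise w [(0.74, array([205.6, 259.2]))]
```

```bash
python3 -m inch '[[[0,0.05,0],0,1],[[0,0.06,0],0,1],[[0,0,0],0,1],[[0,0,0],0,-0.5],[[0,0,0],0,-0.5],[[0,0,0],0,-0.5],[[0,0,0],0,-0.5],[[0,0,0],0,-0.5],[[0,0,0],0,-0.5],[[0,0,0],0,-0.5]]'
python3 - <<'E'
from h import *
np.set_printoptions(precision=1,suppress=True)
q=env.state();print(q['eef_pos'],q['joints'],q['ft_force'])
s=eyes.read_camera('scene');w=eyes.read_camera('wrist')
for nm in('foot_top','tenon_tip','mortise','foot_block','lever_grip'):
  a=eyes.spot_point(nm,s);b=eyes.spot_point(nm,w)
  for i in a[:4]:
    for j in b[:4]:
      X=tri([ray(s,i['centre']),ray(w,j['centre'])]);e=np.linalg.norm(proj(s,X)-i['centre'])
      if e<3: print(nm,X,e,np.array(i['centre']),np.array(j['centre']))
cv2.imwrite('pics/w6.png',np.hstack([cv2.resize(cv2.cvtColor(s['pixels'][30:270,180:420],cv2.COLOR_RGB2BGR),(400,400),interpolation=2),cv2.resize(cv2.cvtColor(w['pixels'][120:270,180:330],cv2.COLOR_RGB2BGR),(400,400))]))
E
```

```text
t: 26.75
eef_pos: [411.5, -3.4, 92.7]
tcp_rot: [3.142, -0.0, 3.055]
ft_force: [0.2, -0.7, -0.4]
opening: 0.749
grip_force: 0.0
[411.5  -3.4  92.7] [-0.2  0.4  2.2  0.   0.6 -1.7] [ 0.2 -0.7 -0.4]
foot_top [434.8 132.8  84.9] 0.8294288564135935 [176.4 249. ] [237.4 462. ]
foot_top [410.6  -6.6  97.4] 0.195882204464499 [197.6 278.7] [230.2 249.2]
foot_top [374.8 108.5  68.4] 2.5164263668177416 [193.  231.8] [157.1 407.1]
tenon_tip [376.6 103.7  -7.3] 0.10112756556981266 [221.2 236.9] [144.4 364.6]
tenon_tip [409.7  -3.2  22.6] 0.21648533361623357 [225.8 276.3] [196.7 254. ]
tenon_tip [445.1 156.7 -24.3] 0.897725501919562 [208.7 245.1] [206.1 406.8]
mortise [408.5  -5.7  53.2] 0.04488724872416194 [215.  277.2] [205.4 251. ]
foot_block [408.8 -34.   11. ] 1.0165866711765654 [236.7 284.3] [197.  219.4]
foot_block [394.7 -26.1  54.9] 2.4552595354713596 [221.3 276.4] [197.  219.4]
lever_grip [ 402.3 -144.3   64.9] 0.5071231785317764 [241.5 321.7] [218.6  61.4]
```

View pics/w6.png

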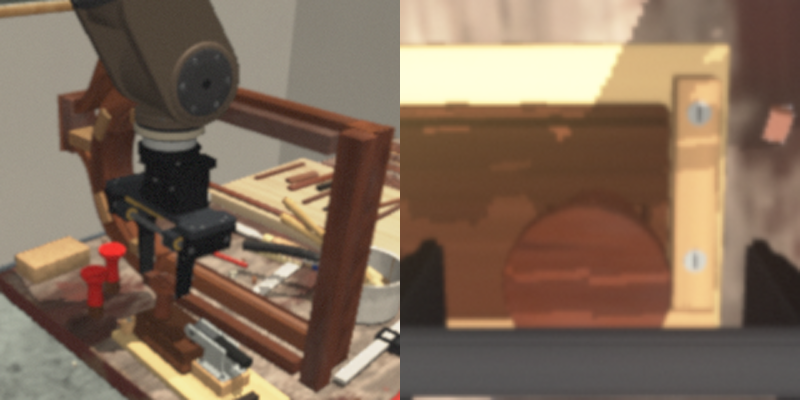

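```bash
python3 -m inch '[[[0,0,0.05],1,-0.5],[[0,0,0.05],1,-0.5],[[0,0,0.05],1,-0.5],[[0,0,0.04],1,-0.5],[[0,0,0.04],1,-0.5],[[0,0,0],1,-0.5],[[0,0,0],1,-0.5],[[0,0,0],1,-0.5],[[0,0,0],1,-0.5],[[0,0,0],1,-0.5]]'
```

```text
t: 28.6
eef_pos: [411.6, -3.4, 78.9]
tcp_rot: [3.141, -0.0, 2.18]
ft_force: [0.4, 1.1, -0.8]
opening: 0.746
grip_force: 0.0
```

```bash
python3 -m inch '[[[0,0,0],1,-0.5],[[0,0,0],1,-0.5],[[0,0,0],1,-0.5],[[0,0,0],1,-0.5],[[0,0,0],1,-0.5],[[0,0,0],1,-0.5],[[0,0,0],1,-0.5],[[-0.02,0,0],1,0.5],[[0,0,0],0,1],[[0,0,0],0,1]]'
```

```text
t: 29.85
eef_pos: [411.5, -4.6, 78.9]
tcp_rot: [-3.142, -0.0, 1.486]
ft_force: [-0.0, -0.7, -0.2]
opening: 0.488
grip_force: 0.0
```

```bash
python3 -m inch '[[[0,0,0],0,1],[[0,0,0],0,1],[[0.04,0,-0.005],0,1],[[0.04,0,-0.005],0,1],[[0.04,0,-0.005],0,1],[[0.04,0,-0.005],0,1],[[0,0,0],0,1],[[0,0,0],0,1],[[0,0,0],0,1],[[0,0,0],0,1]]'; python3 m.py
```

```text
t: 31.1
eef_pos: [412.0, 4.8, 79.6]
tcp_rot: [-3.141, 0.0, 1.485]
ft_force: [-0.0, -5.0, -9.3]
opening: 0.397
grip_force: 30.0
31.2 [412.1   4.8  79.6] 0.39586996459984636 [-1.  -6.2 -9.6] [-1.1  0.1  0. ] 29.998644922161475
foot s [(0.7, array([215.6, 276.9])), (0.54, array([210.6, 238.4])), (0.52, array([195.8, 247.6]))]
foot w [(0.97, array([214.5, 250.5])), (0.82, array([ 15.5, 271.1])), (0.81, array([ 78.2, 194.3]))]
foot_top s [(0.8, array([192.5, 234.5])), (0.7, array([197.6, 271.9])), (0.62, array([179.9, 246.8]))]
foot_top w [(0.94, array([240.5, 252. ])), (0.67, array([ 65.1, 178.1]))]
tenon_tip s [(0.56, array([226. , 279.8])), (0.56, array([219.4, 238.2]))]
tenon_tip w [(0.91, array([ 83.4, 202.3])), (0.89, array([208.1, 251.2])), (0.7, array([ 23.7, 271.7]))]
mortise s [(0.94, array([212.7, 278.3])), (0.38, array([195.5, 274.3]))]
mortise w []
```

```bash
python3 -m inch '[[[-0.05,0,-0.005],0,1],[[-0.05,0,-0.005],0,1],[[-0.05,0,-0.005],0,1],[[-0.05,0,-0.005],0,1],[[-0.05,0,-0.005],0,1],[[-0.05,0,-0.005],0,1],[[-0.02,0,0],0,1],[[0,0,0],0,1],[[0,0,0],0,1],[[0,0,0],0,1]]'; python3 m.py | head -1
```

```text
t: 32.85
eef_pos: [410.2, -13.8, 81.5]
tcp_rot: [-3.14, -0.001, 1.485]
ft_force: [1.7, 9.2, -13.0]
opening: 0.393
grip_force: 30.0
32.95 [410.2 -13.8  81.5] 0.3922576064644658 [  0.7   8.  -13.5] [ 1.3 -0.1  0.1] 29.997871146770194
```

```bash
python3 -m inch '[[[0.06,0,-0.005],0,1],[[0.06,0,-0.005],0,1],[[0.06,0,-0.005],0,1],[[0.06,0,-0.005],0,1],[[0.06,0,-0.005],0,1],[[-0.06,0,-0.005],0,1],[[-0.06,0,-0.005],0,1],[[-0.06,0,-0.005],0,1],[[-0.06,0,-0.005],0,1],[[-0.06,0,-0.005],0,1]]'
```

```text
t: 34.6
eef_pos: [410.5, -14.1, 84.8]
tcp_rot: [-3.141, -0.001, 1.484]
ft_force: [0.4, 9.0, -15.1]
opening: 0.398
grip_force: 30.0
```

```bash
python3 -m inch '[[[0.06,0,-0.005],0,1],[[0.06,0,-0.005],0,1],[[0.06,0,-0.005],0,1],[[0.06,0,-0.005],0,1],[[0.06,0,-0.005],0,1],[[-0.06,0,-0.005],0,1],[[-0.06,0,-0.005],0,1],[[-0.06,0,-0.005],0,1],[[-0.06,0,-0.005],0,1],[[-0.06,0,-0.005],0,1]]';python3 m.py
```

```text
t: 35.85
eef_pos: [410.5, -14.2, 87.7]
tcp_rot: [-3.141, -0.001, 1.484]
ft_force: [1.6, 8.6, -14.9]
opening: 0.396
grip_force: 30.0
35.95 [410.5 -14.3  87.7] 0.39635438491624997 [  1.2   6.6 -13.2] [ 1.1 -0.2  0.1] 29.997757334494963
foot s [(0.89, array([216.9, 276. ])), (0.75, array([210.5, 237.3])), (0.64, array([195.4, 246.2]))]
foot w [(0.68, array([200. , 253.5]))]
foot_top s [(0.82, array([195.4, 280.2])), (0.74, array([177. , 249.8])), (0.61, array([191. , 233.1]))]
foot_top w [(0.69, array([ 32. , 179.2])), (0.62, array([241.4, 251.2]))]
tenon_tip s [(0.64, array([221.3, 237.7])), (0.63, array([221.2, 275.7])), (0.53, array([207.2, 244.4]))]
tenon_tip w [(0.82, array([187.4, 250.9])), (0.79, array([ 58. , 202.9])), (0.78, array([  2.8, 271.6]))]
mortise s [(0.65, array([210.8, 277.4]))]
mortise w [(0.86, array([193. , 252.7]))]
```

```bash
python3 -m inch '[[[0.06,0,-0.006],0,1],[[0.06,0,-0.006],0,1],[[0.06,0,-0.006],0,1],[[0.06,0,-0.006],0,1],[[0.06,0,-0.006],0,1],[[-0.06,0,-0.006],0,1],[[-0.06,0,-0.006],0,1],[[-0.06,0,-0.006],0,1],[[-0.06,0,-0.006],0,1],[[-0.06,0,-0.006],0,1]]'
```

```text
t: 37.6
eef_pos: [410.5, -14.2, 91.3]
tcp_rot: [-3.141, -0.001, 1.484]
ft_force: [1.7, 6.7, -14.4]
opening: 0.398
grip_force: 30.0
```

```bash
python3 -m inch '[[[0.06,0,-0.006],0,1],[[0.06,0,-0.006],0,1],[[0.06,0,-0.006],0,1],[[0.06,0,-0.006],0,1],[[0.05,0,-0.006],0,1],[[-0.05,0,-0.006],0,1],[[-0.06,0,-0.006],0,1],[[-0.06,0,-0.006],0,1],[[-0.06,0,-0.006],0,1],[[-0.05,0,-0.006],0,1]]'; python3 m.py
```

```text
t: 38.85
eef_pos: [410.5, -13.6, 94.9]
tcp_rot: [-3.141, -0.001, 1.484]
ft_force: [2.4, 6.9, -15.9]
opening: 0.398
grip_force: 30.0
38.95 [410.5 -13.7  94.9] 0.39501089388851846 [  3.1   5.1 -15. ] [ 1.  -0.6  0.2] 29.99792439979501
foot s [(0.72, array([197.1, 247.9])), (0.67, array([215.3, 279. ])), (0.6, array([211.1, 240.1]))]
foot w [(0.84, array([200.3, 250.7])), (0.55, array([ 57.1, 196.3]))]
foot_top s [(0.88, array([192.5, 235.5])), (0.79, array([194.3, 279.2])), (0.78, array([179.4, 245.6]))]
foot_top w [(0.81, array([ 36.9, 182.8])), (0.71, array([238.9, 251.5]))]
tenon_tip s [(0.7, array([219.4, 274.9])), (0.62, array([218.6, 237.1])), (0.57, array([203.4, 246.4]))]
tenon_tip w [(0.81, array([189.4, 250.9])), (0.81, array([ 59.7, 206.4])), (0.54, array([  4.8, 272.2]))]
mortise s [(0.78, array([211.4, 278.9]))]
mortise w [(0.77, array([191.5, 251. ]))]
```

Run:
```python
from h import *
np.set_printoptions(precision=1,suppress=True)
s=eyes.read_camera('scene');w=eyes.read_camera('wrist')
for z in(98,106,114): print(z,proj(s,[410.6,-13,z]),proj(w,[410.6,-13,z]))
for p,l in((s,'s'),(w,'w')):
  for nm in('foot','foot_block'):
    for o in eyes.cut_out(nm,p)[:4]:
      ys,xs=np.nonzero(o['mask']);print(l,nm,round(o['score'],2),ys.min(),ys.max(),xs.min(),xs.max())
for nm in('foot_top','tenon_tip','foot_block','mortise'):
  for i in eyes.spot_point(nm,s):
    for j in eyes.spot_point(nm,w):
      X=tri([ray(s,i['centre']),ray(w,j['centre'])]);e=np.linalg.norm(proj(s,X)-i['centre'])
      if e<3: print(nm,X,e)
```

```text
98 [198.5 280.9] [226.  253.1]
106 [195.2 281. ] [230.9 253.1]
114 [192.  281.1] [236.3 253.1]
s foot 0.91 189 221 228 244
s foot 0.61 189 221 272 290
s foot 0.6 177 205 240 251
s foot_block 0.82 213 253 259 301
w foot 0.86 0 20 258 286
w foot 0.8 4 76 151 216
w foot 0.79 178 242 220 285
w foot_block 0.72 158 288 213 291
foot_top [373.1 105.8  71.2] 0.8817842918647534
foot_top [406.1 -13.7 110. ] 2.2524012930063138
foot_top [412.1   2.4  99. ] 0.8491079841191954
tenon_tip [379.3 103.3  -5.9] 1.551099246811325
tenon_tip [439.5 168.4 -67.6] 2.613055523081279
tenon_tip [386.6  93.3  38.7] 2.0777325841979613
tenon_tip [436.6 146.   -8.1] 1.489323378158545
tenon_tip [411.7  -4.   40. ] 1.37063113167044
mortise [411.4  -1.8  56.8] 0.09954293782824229
```

```bash
python3 -m inch '[[[0.06,0,-0.006],0,1],[[0.06,0,-0.006],0,1],[[0.06,0,-0.006],0,1],[[0.05,0,-0.006],0,1],[[0.04,0,-0.006],0,1],[[-0.05,0,-0.006],0,1],[[-0.05,0,-0.006],0,1],[[-0.05,0,-0.006],0,1],[[-0.05,0,-0.006],0,1],[[-0.05,0,-0.006],0,1]]'
```

```text
t: 41.5
eef_pos: [410.6, -12.4, 98.5]
tcp_rot: [-3.141, -0.001, 1.484]
ft_force: [2.9, 5.6, -16.2]
opening: 0.394
grip_force: 30.0
```

```bash
python3 -m inch '[[[0.05,0,-0.006],0,1],[[0.05,0,-0.006],0,1],[[0.05,0,-0.006],0,1],[[0.05,0,-0.006],0,1],[[-0.04,0,-0.006],0,1],[[-0.04,0,-0.006],0,1],[[-0.04,0,-0.006],0,1],[[-0.04,0,-0.006],0,1],[[0.04,0,-0.006],0,1],[[0.04,0,-0.006],0,1]]'; python3 m.py
```

```text
t: 42.75
eef_pos: [411.4, -5.3, 102.2]
tcp_rot: [-3.141, 0.0, 1.485]
ft_force: [2.2, -1.3, -20.1]
opening: 0.397
grip_force: 30.0
42.85 [411.4  -5.2 102.2] 0.39327222408658236 [  2.8  -0.7 -19.4] [-0.3 -0.4  0. ] 29.996784048853442
foot s [(0.92, array([211.8, 274.6])), (0.57, array([210. , 239.4])), (0.57, array([194.5, 246.4]))]
foot w [(0.87, array([209.4, 247.2])), (0.7, array([ 71.4, 198.9])), (0.7, array([ 10.9, 269.6]))]
foot_top s [(0.94, array([192.4, 235.3])), (0.62, array([190.1, 276.1])), (0.6, array([178.4, 249.2]))]
foot_top w [(0.8, array([240.5, 252.4])), (0.77, array([ 56.3, 183.4]))]
tenon_tip s [(0.87, array([205.5, 246.6])), (0.71, array([215.8, 278.8])), (0.58, array([220.9, 240.3]))]
tenon_tip w [(0.91, array([195.2, 250. ])), (0.58, array([ 77.6, 203.9])), (0.57, array([ 20.6, 270.5]))]
mortise s [(0.82, array([214.4, 279.4]))]
mortise w [(0.87, array([198.7, 252.3]))]
```

```bash
python3 -m inch '[[[0.05,0,0],0,1],[[0.05,0,0],0,1],[[0.05,0,0],0,1],[[-0.06,0,0],0,1],[[-0.06,0,-0.003],0,1],[[-0.06,0,-0.003],0,1],[[-0.06,0,-0.003],0,1],[[-0.05,0,-0.003],0,1],[[0,0,0],0,1],[[0,0,0],0,1]]'
```

```text
t: 44.5
eef_pos: [410.8, -13.6, 103.0]
tcp_rot: [3.142, -0.0, 1.484]
ft_force: [1.8, 3.0, -8.3]
opening: 0.394
grip_force: 30.0
```

```bash
python3 -m inch '[[[0.06,0,-0.003],0,1],[[0.06,0,-0.003],0,1],[[0.06,0,-0.003],0,1],[[0.06,0,-0.003],0,1],[[0.05,0,-0.003],0,1],[[-0.06,0,-0.003],0,1],[[-0.06,0,-0.003],0,1],[[-0.06,0,-0.003],0,1],[[-0.05,0,-0.003],0,1],[[-0.05,0,-0.003],0,1]]'; python3 m.py
```

```text
t: 45.75
eef_pos: [410.8, -13.3, 104.9]
tcp_rot: [3.142, -0.0, 1.484]
ft_force: [0.8, -1.0, 0.0]
opening: 0.393
grip_force: 30.0
45.85 [410.8 -13.3 104.9] 0.39873416489110036 [ 0.2 -0.1 -0.9] [-0.1  0.1 -0.1] 29.99990804353729
foot s [(0.87, array([209.9, 280.6])), (0.83, array([211.7, 240.8])), (0.82, array([195.6, 247.2]))]
foot w [(0.89, array([ 61.8, 200.3])), (0.85, array([207. , 249.1]))]
foot_top s [(0.92, array([192.5, 278. ])), (0.86, array([177.6, 246. ])), (0.74, array([193.5, 233.6]))]
foot_top w [(0.94, array([ 43.8, 183.2])), (0.78, array([242.5, 251.4]))]
tenon_tip s [(0.85, array([216.9, 279.5])), (0.63, array([219.6, 241.2])), (0.63, array([206.6, 244.5]))]
tenon_tip w [(0.84, array([ 62.5, 204.3])), (0.58, array([  8.5, 268.5])), (0.56, array([201., 251.]))]
mortise s [(0.79, array([215.8, 277.4]))]
mortise w [(0.68, array([190.1, 251.8])), (0.36, array([201.3, 249.1]))]
```

```bash
python3 -m inch '[[[0,0,-0.05],0,1],[[0,0,-0.05],0,1],[[0,0,-0.05],0,1],[[0.05,0,-0.03],0,1],[[0.05,0,0],0,1],[[0.04,0,0],0,1],[[0,0,0],0,1],[[0,0,0],0,1],[[0,0,0],0,1],[[0,0,0],0,1]]'
python3 - <<'E'
from h import *
from scipy.optimize import least_squares
np.set_printoptions(precision=1,suppress=True)
q=env.state();e=q['eef_pos'];print(q['t'],e,q['ft_force'],q['grip_force'])
for k in range(3):
  s=eyes.read_camera('scene');w=eyes.read_camera('wrist');obs=[]
  for nm,h in(('foot_top',52),('foot',0),('tenon_tip',-24)):
    for p in(s,w):
      g=proj(p,[e[0],e[1],e[2]-33+h])
      for o in eyes.spot_point(nm,p):
        if np.linalg.norm(np.array(o['centre'])-g)<16: obs.append((h,p,np.array(o['centre'])));break
  f=lambda v:np.concatenate([proj(p,np.array(v[:3])+(h-52)*np.array([v[3]/10,v[4]/10,1]))-c for h,p,c in obs])
  r=least_squares(f,[e[0],e[1],e[2]+17,0,0],loss='soft_l1');v=r.x
  print(len(obs),'top',v[:3],'tip',v[:3]-76*np.array([v[3]/10,v[4]/10,1]),'tilt xy deg',np.degrees(v[3:]/10),f(v))
cv2.imwrite('pics/w7.png',np.hstack([cv2.resize(cv2.cvtColor(s['pixels'][165:245,230:310],cv2.COLOR_RGB2BGR),(400,400),interpolation=2),cv2.resize(cv2.cvtColor(w['pixels'][130:280,180:330],cv2.COLOR_RGB2BGR),(400,400))]))
E
```

```text
t: 47.5
eef_pos: [411.6, -4.7, 115.6]
tcp_rot: [3.142, -0.0, 1.484]
ft_force: [0.2, -0.3, -0.7]
opening: 0.396
grip_force: 30.0
47.5 [411.6  -4.7 115.6] [ 0.2 -0.3 -0.7] 30.000013627577573
6 top [410.2  -8.9 129.9] tip [408.6  -5.7  53.9] tilt xy deg [ 1.3 -2.4] [ 0.9  2.5 -0.4 -0.4 -1.2 -1.5  1.   1.7 -0.1 -0.  -0.3 -0.6]
5 top [410.1  -6.  131.8] tip [411.   -4.7  55.8] tilt xy deg [-0.7 -1. ] [-0.2  2.9 -0.2 -0.3 -1.2  0.8  0.7  0.4 -0.2 -0.3]
6 top [410.   -7.9 132.5] tip [409.3  -3.7  56.5] tilt xy deg [ 0.6 -3.2] [-0.4  3.1 -0.3 -0.3 -0.8 -0.7  1.   0.2  2.6 -0.3 -0.5  0.1]
```

View pics/w7.png

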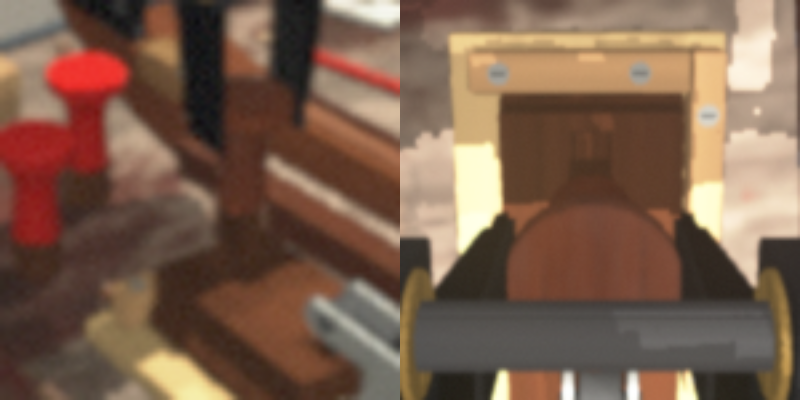

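```bash
python3 -c "
from cell import env
print(env.job_done())"
```

```text
the job is handed in; nothing more can be done
None
```

I handed the job in at about 48 s; the judge returned no verdict. By camera the clamp lever is down, and the foot is held about 2° off upright with its tenon about 9 mm above the mortise and within a few mm of its centre. The first lever press glanced off with about 75 N upward wrist force, and I closed the fingers along x, not y, because the y grip slipped.

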